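Hold a plug-in module in the test adapter

TASK

Slide the dust cover of the test adapter fully open and take the plug-in module that has the tall grip out of the carrier. Lower it foot first through the window in the adapter's guard plate and press it gently home against the sprung contacts, flange down on the plate, then finish still holding it pressed there for the test. Leave the blank module and the other things on the bench where they are.

Things in the scene. Friction and masses are not known exactly. Their poses are not given: they have to be found in the camera images.
- adapter: Test adapter, fixed: grey case, aluminium guard plate on top, 80 mm above the bench, 6 mm thick. Origin on the bench below the window's middle; case reaches 65 mm either way in x, -70 to +110 mm in y. Window 62 (x) x 24 (y) mm, case hollow below. Cover rails along y beside it: inner edges at x = -40 and 40 mm, tops 9 mm above the plate, joined at +y by a 7 mm high stop bar.
- adapter_window (a point): Middle of the window, level with the top of the guard plate (80 mm above the bench); axes as adapter.
- cover (a joint): Dust cover: aluminium plate 84 (x) x 48 (y) x 4 mm sliding on the guard plate between the rails. Value in m: 0 = shut, centred over the window; grows as it slides along the adapter's +y; 0.062 = fully open, at its stop. Starts nearly shut, slides with about 2 N, stays where it is left.
- cover_tab (a point): Middle of the top edge of the cover's upright black finger tab, 108.5 mm above the bench. The tab is 10 mm thick (y), 36 mm wide (x) and stands 24 mm up from the middle of the cover plate (whose top is 84.5 mm above the bench); moves with the cover.
- contacts (a joint): Sprung contact bed, a 52 x 18 mm block with brass pins below the window. Value in m: 0 = free, pin tips 42 mm below the plate's top; grows as it is pressed down; 0.008 = its end, tips 50 mm below. Spring force 4 N at 0 to 10.4 N at 0.008: it pushes the module up again if let go.
- carrier: Black plastic carrier block, fixed, 90 (x) x 150 (y) x 45 mm high, origin at the centre of its underside. Two pockets 65 (x) x 27 (y) mm at y = -40 and +40 mm, their floor 5 mm above the bench. The module stands in one of them, the blank in the other, which in which varies.
- module: Plug-in module, loose, about 0.25 kg, upright. Origin at the centre of its foot, z up. Body 60 (x) x 22 (y) x 50 mm, foot edges rounded 4 mm, one side open on a green circuit board; then a flange 70 x 34 x 7 mm (underside 50 mm above the foot); then a black grip, a block 50 (x) x 14 (y) x 32 mm. 89 mm high in all. Fits the window either way round, its x along the adapter's x.
- module_shoulder (a point): Point on the module's axis level with the underside of the flange, 50 mm above the foot; meets adapter_window when the module is home.
- module_grip (a point): Centre of the top of the module's grip, 89 mm above the foot.
- blank: Blank module, loose: same body and flange as the module but closed and with no grip (57 mm high). Origin at the centre of its foot. Stays in its pocket.
- board_holder: Bystander: red A-frame circuit-board holder about 130 x 205 x 130 mm with a brown board clamped in it. Origin at the centre of its underside.
- solder_reel: Bystander: blue reel of solder wire, 60 mm across, 44 mm high, standing on end. Origin at the centre of its underside.
- side_cutters: Bystander: side cutters with red handles, 135 mm long, lying flat. Origin near the middle, on the bench.

How it is judged:
By the outcome, as a careful person would: the job done as asked, in the order asked, and still so for the second after the job is handed in, while the arm keeps its last pose, push and grip.
It also fails if it takes over 58 s, if anything falls off the work surface, if the arm or the gripper's body presses on something with over 40 N, if the wrist force passes 120 N, or if a joint passes its speed limit or range.

ROBOT

A 6-joint arm with a two-finger parallel gripper is mounted at the origin on the work surface. World frame = base frame: x ahead of the robot, y to its left, z up, the work surface at z = 0. Lengths are in mm, angles in degrees, forces in N, time in s.
With the tool pointing down it reaches from about 350 to 850 mm from the base axis. Payload 8.1 kg.
Tool frame: the origin (TCP) lies at the very end of the fingers, on their centre line; the grasp point (between the pads) lies r.tcp_to_grasp behind it (r.tcp_to_grasp is the distance from the TCP to the grasp point, in mm); z points along the fingers, y is the line along which they close (so a half turn about z gives the same grasp; the last joint's range is limited). The gripper opens to 85 mm and grips with 20 to 120 N. Pads are 22 mm wide; open, the fingers measure 114 mm over their backs; the gripper's body (76 mm by 85 mm) begins 54 mm behind the grasp point. The pads swing forward as they close: fully open they stand 13 mm farther back than shut.
Start: joints at [-80.237, 7.471, 85.268, -0, 87.261, -4.893], TCP at [151.832, -580.476, 231.292] pointing down, gripper open.
Joint ranges: [-169.43, 169.43], [-51.17, 129.36], [1.28, 143.12], [-76.62, 256.62], [0, 156.53], [-152.29, 152.29]. Speed limits (degrees/s): [136.94, 136.94, 159.86, 180, 180, 180].

INTERFACE

Orientations are given as [roll, pitch, yaw] about the fixed x, y, z axes, in that order (R = Rz(yaw) Ry(pitch) Rx(roll)).
In Python, from bench import sense, viewer, order, r gives the robot as it stands.
- The arm moves only by the tool carry_out, never from a script. Its argument "increments" is one flat list of numbers, 7 for each row, row after row: the shift along the tool's x, y, z as a fraction of full scale, then the turn, a rotation vector about the tool's x, y, z as a fraction of full scale, then the opening, from -1 (shut) to 1 (fully open). A call has exactly 10 rows; each row is the pose to reach, as a shift and turn from the pose commanded when the call began, along the tool's axes at that moment, turning the shorter way round; what a row does not reach only later rows make up. Full scale, the value 1, is 400 mm for a shift and 2 pi rad for a turn. A row lasts 1/8 s, in which the tool goes at most 62.5 mm and 10.7 degrees, less where a joint would pass 70% of its speed; a pose out of reach is approached as far as the arm can. A call with a number of a shift or a turn outside -1 to 1 is refused whole. A call with a gripper value outside its range is refused whole. The fingers move at their own pace and stop on an object; "force" is the grip in N (left out, the last holds). Time passes only in rows, so rows that repeat a pose let the fingers close, or fill a call up. It gives the time, the measured TCP pose, the force, the opening and the grip force at its end, in the units of the state.
- sense(): the state, without advancing time (a new reading comes with each control period).
- viewer.snapshot(name): name is "scene" or "top"; returns the picture (400x640x3 uint8, red, green, blue); there is no depth.
- viewer.get_calibration(name): a dict with "fx", "fy", "cx", "cy" (pixels), "R" (3x3) and "t" (3): a world point X has camera coordinates R X + t. Camera axes: x right, y down, z forward; pixel columns grow to the right and rows downward; lengths in mm; the calibration is good to about 2 mm. A picture is of the moment at which its call begins. get_calibration takes no time and is no camera call.
- order.hand_in(): hands the job in; it is judged then, once.
The state is a dict: "time": time; "joint_pos": joint angles; "qd": joint speeds; "joint_efforts": joint torques, N m; "tool_pos": TCP position; "tcp_rot": TCP orientation; "ft_force": force on the tool from outside, world axes, zero at the start; "wrist_torque": the same for the moment, N m; "finger_gap": finger opening in mm; "grip_force": force on a finger pad.
Only numpy, scipy, OpenCV 4.12 (cv2) and the standard library are available. Lean on these libraries where they do the work, as an engineer would, in place of code of your own. Each camera call takes 0.05 s, during which the arm holds its last target. There are 200 camera calls.

## Working session

There is one attempt and no reset: what is moved stays moved. The work goes in short steps, Python scripts to look and compute and a tool call to move; the robot and the scene stay as the last step left them, time stands still between calls to the robot, and variables do not carry over. Pictures are saved under pics/ and viewed, at most 10 in all, crops included, and the job is handed in when it is done.

Besides the shell and the picture viewer there is one more tool, called after "Call:" as name(argument=value, ...) on one line, values as JSON. carry_out: Moves the arm, as the interface text tells. Its arguments: {"type":"object","properties":{"increments":{"type":"array"},"force":{"type":"number"}},"required":["increments"]}

```bash
mkdir -p pics; python3 - <<'E'
from bench import sense, viewer, order, r
import cv2,numpy as np
np.set_printoptions(precision=4,suppress=True)
for n in("scene","top"):
    im=viewer.snapshot(n); cv2.imwrite(f"pics/{n}0.png",im[:,:,::-1]); c=viewer.get_calibration(n); print(n,c)
s=sense();print(s,r.tcp_to_grasp)
E
```

```text
scene {'fx': 491.48285698005583, 'fy': 491.48285698005583, 'cx': 319.6878871866644, 'cy': 209.11451919319333, 'R': array([[ 0.1301,  0.9914, -0.0162],
       [ 0.8191, -0.1167, -0.5616],
       [-0.5586,  0.0598, -0.8272]]), 't': array([ -93.7886, -447.4991, 1349.8819])}
top {'fx': 492.3461099020858, 'fy': 492.3461099020858, 'cx': 315.29023762460463, 'cy': 193.2510416979828, 'R': array([[ 0.0216, -0.9997,  0.0109],
       [-0.9976, -0.0222, -0.0652],
       [ 0.0655, -0.0095, -0.9978]]), 't': array([  -7.7122,  626.8114, 1206.8242])}
{'time': 0.1, 'joint_pos': array([-80.2359,   7.5112,  85.3223,  -0.001 ,  87.2623,  -4.8944]), 'qd': array([-0.0041, -0.0834, -0.109 ,  0.0123, -0.0956, -0.0513]), 'joint_efforts': array([  0.0023, -57.0951, -50.1943,  -0.0001,   0.0081,  -0.    ]), 'tool_pos': array([ 151.7524, -579.9823,  230.3518]), 'tcp_rot': array([-179.9044,   -0.0071,   14.6585]), 'ft_force': array([ 0.5325,  0.4176, -0.5738]), 'wrist_torque': array([-0.0488, -0.0389, -0.032 ]), 'grip_force': 0.0, 'finger_gap': 85.49815897795287} 18.700000000000003
```

View pics/scene0.png

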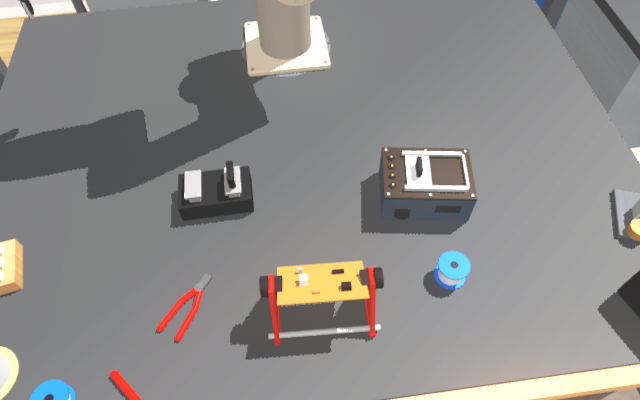

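View pics/top0.png

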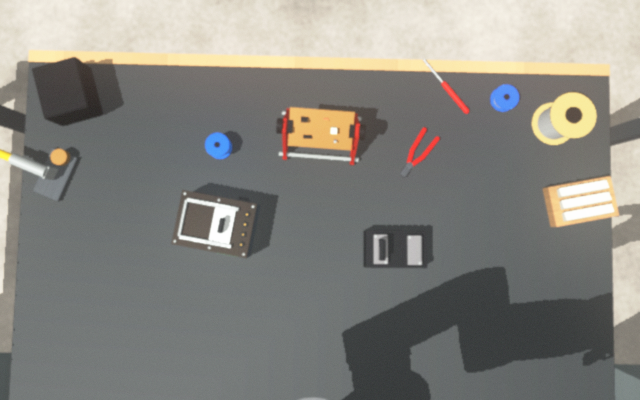

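The scene view shows the adapter near (427,180) with its cover tab at (420,165). The carrier is near (215,190) and the gripped module at (232,180). The top view shows the adapter at (215,223), cover at (224,223), carrier at (398,248) and module at (380,248). I'll enlarge these areas.

```bash
python3 - <<'E'
import cv2,numpy as np
s=cv2.imread("pics/scene0.png");t=cv2.imread("pics/top0.png")
f=lambda im,x,y,w,h,k:cv2.resize(im[y:y+h,x:x+w],None,fx=k,fy=k,interpolation=cv2.INTER_CUBIC)
a=np.hstack([f(t,165,180,100,80,4),f(t,350,210,100,80,4)])
b=np.hstack([f(s,375,140,100,80,4),f(s,170,150,100,80,4)])
c=cv2.convertScaleAbs(np.vstack([a[:300],b[:300]]),alpha=1.2,beta=15)
cv2.imwrite("pics/c1.png",c)
E
```

```text
(no output)
```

View pics/c1.png

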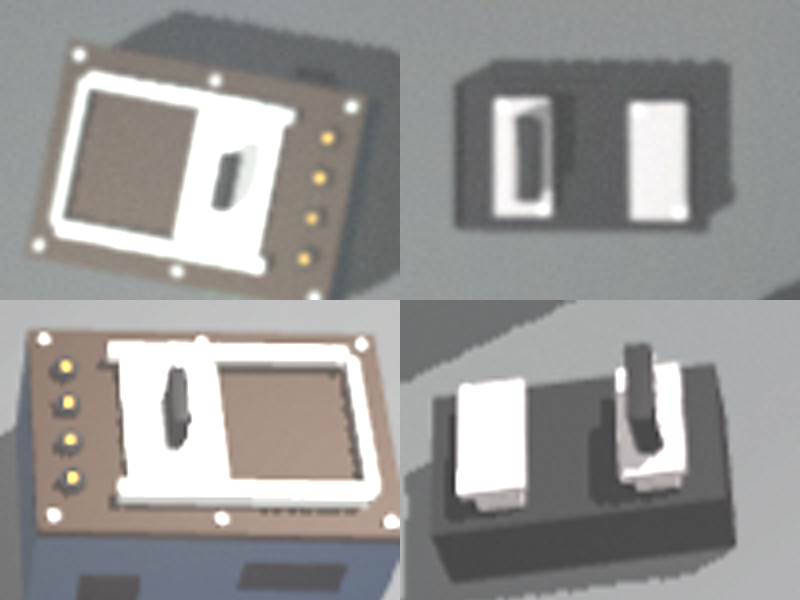

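```bash
cat >h.py <<'E'
import cv2,numpy as np
from bench import viewer
np.set_printoptions(precision=2,suppress=True)
def plane(cam,px,z):
    c=viewer.get_calibration(cam);p=np.atleast_2d(np.asarray(px,float))
    d=np.c_[(p[:,0]-c["cx"])/c["fx"],(p[:,1]-c["cy"])/c["fy"],np.ones(len(p))]@c["R"]
    o=-c["R"].T@c["t"]; return (o+d*((z-o[2])/d[:,2])[:,None])[:,:2]
def blobs(im,thr,roi,k=4):   # bright blobs in enlarged roi x,y,w,h -> centroid px, area, rect corners
    x,y,w,h=roi;g=cv2.resize(cv2.cvtColor(im,cv2.COLOR_BGR2GRAY)[y:y+h,x:x+w],None,fx=k,fy=k,interpolation=cv2.INTER_CUBIC)
    cs,_=cv2.findContours((g>thr).astype(np.uint8),cv2.RETR_EXTERNAL,cv2.CHAIN_APPROX_NONE);o=[]
    for c in cs:
        a=cv2.contourArea(c)
        if a<30:continue
        m=cv2.moments(c);f=lambda q:(np.array(q)+.5)/k-.5+[x,y]
        o.append((f([m["m10"]/a,m["m01"]/a]),a/k/k,f(cv2.boxPoints(cv2.minAreaRect(c)))))
    return o
E
python3 - <<'E'
from h import *
for n,A,C in(("top",(170,185,95,75),(362,225,66,45)),("scene",(378,143,100,58),(178,155,75,60))):
    im=cv2.imread(f"pics/{n}0.png")
    print(n)
    for c,a,b in blobs(im,150,A):
        print(" A",c,round(a,1),plane(n,c,80.5)[0], plane(n,b,85).round(1).tolist() if a>60 else "")
    for c,a,b in blobs(im,130,C):
        if a>20:print(" C",c,round(a,1),plane(n,c,62)[0],plane(n,b,62).round(1).tolist())
E
```

```text
top
 A [243.08 253.92] 6.3 [476.39 173.04] 
 A [208.76 247.31] 6.8 [490.14 253.98] 
 A [240.54 244.29] 2.3 [498.77 179.7 ] 
 A [174.25 240.78] 6.9 [503.69 335.36] 
 A [244.4  224.02] 2.9 [546.49 172.1 ] 
 A [246.4  214.02] 2.9 [570.14 168.12] 
 A [252.46 206.24] 6.4 [588.83 154.4 ] 
 A [218.37 199.68] 5.6 [602.56 235.3 ] 
 A [206.64 222.43] 2258.8 [548.33 261.04] [[509.3, 330.6], [609.1, 315.6], [587.4, 186.6], [487.7, 202.3]]
 A [184.34 193.24] 6.6 [616.03 316.09] 
 C [413.99 249.89] 409.3 [ 493.44 -232.91] [[528.2, -214.3], [529.9, -249.3], [458.9, -251.7], [457.2, -216.9]]
 C [377.78 249.85] 220.3 [ 491.71 -146.07] [[458.1, -135.4], [529.6, -134.4], [530.3, -168.6], [458.8, -169.5]]
scene
 A [472.48 194.92] 12.7 [612.75 316.49] 
 A [430.06 194.11] 10.4 [599.17 235.33] 
 A [388.04 193.31] 10.3 [585.62 154.46] 
 A [392.68 183.86] 5.1 [564.12 168.41] 
 A [392.12 174.34] 4.6 [540.42 172.41] 
 A [391.67 165.07] 4.8 [516.69 176.59] 
 A [391.02 156.11] 4.6 [493.09 180.31] 
 A [475.17 169.62] 141.2 [552.48 340.91] [[516.3, 341.1], [518.3, 355.2], [622.2, 322.2], [620.3, 308.8]]
 A [464.92 150.49] 9.4 [500.21 335.46] 
 A [435.89 170.49] 2501.5 [543.32 262.  ] [[584.6, 179.3], [478.0, 205.2], [502.3, 345.9], [607.0, 311.8]]
 A [385.59 149.19] 7.7 [472.94 173.08] 
 A [475.05 146.27] 2.9 [491.99 359.74] 
 A [470.47 149.9 ] 39.2 [500.29 347.31] 
 C [214.44 173.18] 1787.5 [ 470.67 -187.46] [[417.8, -268.8], [415.1, -106.9], [536.1, -102.3], [537.4, -254.0]]
```

```bash
cat >>h.py <<'E'
from scipy.spatial.transform import Rotation as Ro
AY=np.radians(-9.5);W=np.array([541.2,225.1])
def adp(x,y):  # adapter xy -> world xy
    c,s=np.cos(AY),np.sin(AY);return W+np.array([[c,-s],[s,c]])@[x,y]
def go(pos,yaw,p0=None,e0=None):
    from bench import sense
    s=sense();p0=s["tool_pos"] if p0 is None else np.array(p0);e0=s["tcp_rot"] if e0 is None else e0
    R0=Ro.from_euler("xyz",e0,degrees=True);R1=Ro.from_euler("xyz",[180,0,yaw],degrees=True)
    print("shift",np.round(R0.inv().apply(np.array(pos)-p0)/400,4),"turn",np.round((R0.inv()*R1).as_rotvec()/2/np.pi,4),
      "| tcp",s["tool_pos"],s["tcp_rot"],"F",s["ft_force"],"gap",round(s["finger_gap"],1),"grip",round(s["grip_force"],1),"t",s["time"])
E
python3 - <<'E'
from h import *
P=[151.832,-580.476,231.292];E=[180,0,14.656]
a=adp(0,-45);print(a)
go([365,-200,231.3],2,P,E); go([*a,200],-9.5,[365,-200,231.3],[180,0,2])
im=cv2.imread("pics/scene0.png")
for t in(150,165,180,195,210):
  for c,a,b in blobs(im,t,(178,155,75,60)):
    if a>60:print(t,c,round(a),plane("scene",b,62).round(1).tolist())
E
```

```text
[533.77 180.72]
shift [ 0.76 -0.79 -0.  ] turn [-0.   -0.    0.04] | tcp [ 151.75 -579.98  230.35] [-179.9    -0.01   14.66] F [ 0.53  0.42 -0.57] gap 85.5 grip 0.0 t 0.1
shift [ 0.45 -0.94  0.08] turn [ 0.   -0.    0.03] | tcp [ 151.75 -579.98  230.35] [-179.9    -0.01   14.66] F [ 0.53  0.42 -0.57] gap 85.5 grip 0.0 t 0.1
150 [192.36 183.67] 463 [[449.8, -251.7], [455.0, -215.6], [531.8, -215.3], [526.8, -249.8]]
150 [236.08 180.68] 198 [[451.4, -164.8], [456.2, -131.8], [532.6, -134.9], [528.1, -166.5]]
165 [192.31 183.67] 450 [[450.5, -251.7], [455.6, -216.2], [531.1, -215.8], [526.2, -249.8]]
165 [236.2  180.56] 182 [[452.2, -164.3], [456.8, -132.4], [531.3, -135.4], [526.9, -166.0]]
180 [192.33 183.74] 434 [[451.2, -251.1], [456.3, -216.2], [530.4, -215.8], [525.6, -249.3]]
180 [236.32 180.46] 168 [[452.9, -163.8], [457.5, -132.4], [530.7, -135.3], [526.3, -165.5]]
195 [192.29 183.79] 418 [[451.9, -251.1], [456.9, -216.7], [530.4, -216.3], [525.6, -249.3]]
195 [236.45 180.36] 153 [[453.7, -163.3], [458.1, -133.0], [530.6, -135.8], [526.4, -165.0]]
210 [192.34 183.78] 403 [[452.9, -251.7], [457.4, -217.2], [529.3, -216.2], [525.1, -249.4]]
210 [236.72 180.06] 136 [[525.5, -157.9], [455.0, -146.0], [462.9, -124.9], [532.9, -137.6]]
```

Call:
carry_out(increments=[0.076,-0.079,0,0,0,0.004,-1,0.152,-0.158,0,0,0,0.008,-1,0.228,-0.237,0,0,0,0.012,-1,0.304,-0.316,0,0,0,0.016,-1,0.38,-0.395,0,0,0,0.02,-1,0.456,-0.474,0,0,0,0.024,-1,0.532,-0.553,0,0,0,0.028,-1,0.608,-0.632,0,0,0,0.032,-1,0.684,-0.711,0,0,0,0.035,-1,0.76,-0.79,0,0,0,0.035,-1], force=40)

```text
time: 1.35
tool_pos: [366.3, -196.4, 231.0]
tcp_rot: [-180.0, 0.0, 2.0]
ft_force: [0.8, 0.2, 0.3]
finger_gap: 0.3
grip_force: 0.0
```

Call:
carry_out(increments=[0.045,-0.094,0,0,0,0.003,-1,0.09,-0.188,0,0,0,0.006,-1,0.135,-0.282,0,0,0,0.009,-1,0.18,-0.376,0.01,0,0,0.012,-1,0.225,-0.47,0.02,0,0,0.015,-1,0.27,-0.564,0.03,0,0,0.018,-1,0.315,-0.658,0.04,0,0,0.021,-1,0.36,-0.752,0.06,0,0,0.024,-1,0.405,-0.846,0.08,0,0,0.028,-1,0.45,-0.94,0.08,0,0,0.032,-1])

```text
time: 2.6
tool_pos: [532.0, 185.5, 197.8]
tcp_rot: [179.9, 0.1, -9.5]
ft_force: [0.8, -0.2, -0.2]
finger_gap: 0.3
grip_force: 0.0
```

```bash
python3 - <<'E'
from h import *
go([*adp(0,-45),92],-9.5)
im=viewer.snapshot("scene");cv2.imwrite("pics/s1.png",cv2.resize(im[60:260,340:540,::-1],None,fx=3,fy=3,interpolation=2))
E
```

```text
shift [0.01 0.01 0.26] turn [ 0.  0. -0.] | tcp [531.98 185.52 197.81] [179.94   0.12  -9.5 ] F [ 0.8  -0.25 -0.2 ] gap 0.3 grip 0.0 t 2.6
```

View pics/s1.png

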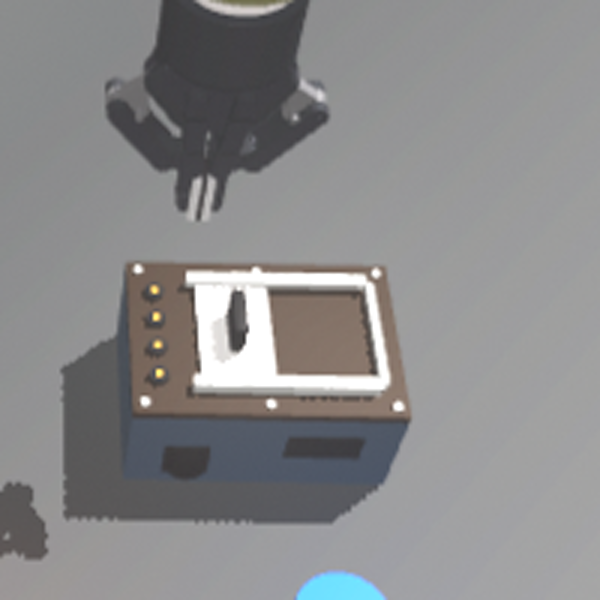

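The fingers are shut and hover above and behind the tab, with the tips at crop (200,210). The tab is at (238,320) and the cover is nearly shut. Next I go down behind the tab.

Call:
carry_out(increments=[0.004,0.012,0.03,0,0,0,-1,0.006,0.012,0.08,0,0,0,-1,0.006,0.012,0.13,0,0,0,-1,0.006,0.012,0.18,0,0,0,-1,0.006,0.012,0.22,0,0,0,-1,0.006,0.012,0.24,0,0,0,-1,0.006,0.012,0.255,0,0,0,-1,0.006,0.012,0.262,0,0,0,-1,0.006,0.012,0.262,0,0,0,-1,0.006,0.012,0.262,0,0,0,-1])

```text
time: 3.9
tool_pos: [534.4, 179.4, 95.1]
tcp_rot: [-180.0, -0.1, -9.5]
ft_force: [0.7, -0.4, -0.6]
finger_gap: -0.1
grip_force: 0.0
```

```bash
sed -i 's/precision=2/precision=4/' h.py; python3 - <<'E'
from h import *
go([*adp(0,40),92],-9.5)
E
```

```text
shift [-0.0018 -0.2156  0.0078] turn [-0.0001 -0.0001  0.0001] | tcp [534.351  179.3768  95.0782] [-179.9782   -0.0508   -9.4596] F [ 0.7174 -0.3862 -0.61  ] gap -0.1 grip 0.0 t 3.9
```

Call:
carry_out(increments=[-0.001,-0.02,0.004,0,0,0,-1,-0.001,-0.04,0.004,0,0,0,-1,-0.001,-0.06,0.004,0,0,0,-1,-0.001,-0.08,0.004,0,0,0,-1,-0.001,-0.1,0.004,0,0,0,-1,-0.002,-0.12,0.004,0,0,0,-1,-0.002,-0.14,0.004,0,0,0,-1,-0.002,-0.16,0.004,0,0,0,-1,-0.002,-0.18,0.004,0,0,0,-1,-0.002,-0.195,0.004,0,0,0,-1])

```text
time: 5.15
tool_pos: [546.1, 256.8, 92.9]
tcp_rot: [-180.0, -0.0, -9.5]
ft_force: [1.2, -2.6, 0.4]
finger_gap: 0.5
grip_force: 1.1
```

```bash
python3 - <<'E'
from h import *
go([*adp(0,42),93],-9.5)
im=viewer.snapshot("scene");cv2.imwrite("pics/s2.png",cv2.resize(im[100:240,360:500,::-1],None,fx=4,fy=4,interpolation=2))
E
```

```text
shift [ 0.001  -0.0247 -0.0002] turn [-0.     -0.      0.0001] | tcp [546.1035 256.8485  92.9091] [-179.997    -0.0035   -9.4555] F [ 1.1705 -2.6288  0.3706] gap 0.5 grip 1.1 t 5.15
```

View pics/s2.png

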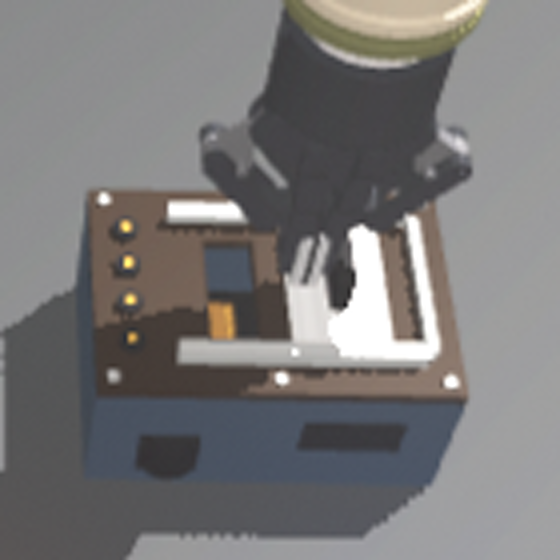

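The cover is moving with the tab at crop (342,285). The window is uncovered at (230,290), with about 10 to 15 mm still to go to the stop.

Call:
carry_out(increments=[0,-0.004,0,0,0,0,-1,0,-0.008,0,0,0,0,-1,0,-0.011,0,0,0,0,-1,0,-0.014,0,0,0,0,-1,0,-0.016,0,0,0,0,-1,0,-0.018,0,0,0,0,-1,0,-0.02,0,0,0,0,-1,0,-0.021,0,0,0,0,-1,0,-0.022,0,0,0,0,-1,0,-0.022,0,0,0,0,-1])

```text
time: 6.45
tool_pos: [547.4, 265.0, 92.8]
tcp_rot: [-180.0, 0.0, -9.5]
ft_force: [-1.5, -1.5, 0.6]
finger_gap: -0.3
grip_force: 0.8
```

Call:
carry_out(increments=[0,-0.001,0,0,0,0,-1,0,-0.002,0,0,0,0,-1,0,-0.003,0,0,0,0,-1,0,-0.004,0,0,0,0,-1,0,-0.005,0,0,0,0,-1,0,-0.006,0,0,0,0,-1,0,-0.007,0,0,0,0,-1,0,-0.008,0,0,0,0,-1,0,-0.008,0,0,0,0,-1,0,-0.008,0,0,0,0,-1])

```text
time: 7.7
tool_pos: [547.8, 267.7, 92.8]
tcp_rot: [180.0, 0.0, -9.5]
ft_force: [-3.2, -3.4, 0.6]
finger_gap: -0.1
grip_force: 2.4
```

Call:
carry_out(increments=[0,-0.001,0,0,0,0,-1,0,-0.002,0,0,0,0,-1,0,-0.003,0,0,0,0,-1,0,-0.004,0,0,0,0,-1,0,-0.005,0,0,0,0,-1,0,-0.006,0,0,0,0,-1,0,-0.007,0,0,0,0,-1,0,-0.008,0,0,0,0,-1,0,-0.008,0,0,0,0,-1,0,-0.008,0,0,0,0,-1])

```text
time: 8.95
tool_pos: [547.9, 268.1, 92.8]
tcp_rot: [179.7, 0.1, -9.5]
ft_force: [-6.5, -16.8, 8.2]
finger_gap: 0.5
grip_force: 9.1
```

The force has risen to 18 N and the tool has stopped, so the cover is at its stop. I back off, rise and go over to the module.

Call:
carry_out(increments=[0,0.01,0,0,0,0,-1,0,0.03,0,0,0,0,-1,0,0.04,-0.05,0,0,0,-1,0,0.05,-0.12,0,0,0,-1,0,0.06,-0.2,0,0,0,-1,0,0.08,-0.25,0,0,0,-1,0,0.16,-0.25,0,0,0.004,-1,0,0.26,-0.25,0,0,0.01,-0.5,0,0.4,-0.25,0,0,0.015,0,0,0.5,-0.25,0,0,0.02,0])

```text
time: 10.2
tool_pos: [515.1, 72.0, 193.6]
tcp_rot: [180.0, -0.0, -16.7]
ft_force: [0.1, 0.0, -0.3]
finger_gap: 42.5
grip_force: 0.0
```

```bash
python3 - <<'E'
from h import *
go([493,-151.5,150],1)
im=viewer.snapshot("top");cv2.imwrite("pics/t3.png",im[:,:,::-1])
im2=viewer.snapshot("scene");cv2.imwrite("pics/s3.png",im2[:,:,::-1])
f=lambda im,x,y:cv2.resize(im[y:y+80,x:x+100,::-1],None,fx=4,fy=4,interpolation=2)
cv2.imwrite("pics/c3.png",np.hstack([f(im,165,180),f(im2,375,140)]))
E
```

```text
shift [0.108 0.551 0.109] turn [ 0.     -0.0001 -0.0493] | tcp [515.1153  72.0182 193.5512] [179.9993  -0.044  -16.7466] F [ 0.1391  0.0149 -0.2779] gap 42.5 grip 0.0 t 10.2
```

View pics/c3.png

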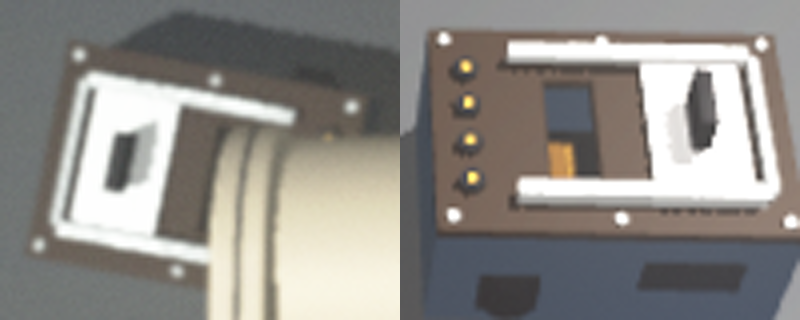

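The cover is at its stop bar, with the tab at crop (125,160) in the top view, and the window is free at (575,130) in the scene view. Next I go to the module.

Call:
carry_out(increments=[0.02,0.08,0,0,0,-0.006,0,0.035,0.17,0,0,0,-0.012,0,0.05,0.26,0,0,0,-0.02,0,0.065,0.35,0,0,0,-0.03,0,0.08,0.43,0,0,0,-0.04,0,0.095,0.5,0,0,0,-0.049,0,0.105,0.54,0.02,0,0,-0.049,0,0.108,0.551,0.06,0,0,-0.049,0,0.108,0.551,0.09,0,0,-0.049,0,0.108,0.551,0.109,0,0,-0.049,0])

```text
time: 11.55
tool_pos: [493.2, -148.3, 147.6]
tcp_rot: [-179.9, 0.1, 1.0]
ft_force: [-0.5, 0.6, 0.1]
finger_gap: 42.9
grip_force: 0.0
```

```bash
python3 - <<'E'
from h import *
go([493,-151.5,67],1)
im=viewer.snapshot("top");im2=viewer.snapshot("scene")
cv2.imwrite("pics/t4.png",im[:,:,::-1]);cv2.imwrite("pics/s4.png",im2[:,:,::-1])
f=lambda im,x,y:cv2.resize(im[y:y+100,x:x+100,::-1],None,fx=4,fy=4,interpolation=2)
w=cv2.convertScaleAbs(np.hstack([f(im,165,170),f(im2,180,110)]),alpha=1.2,beta=15)
cv2.imwrite("pics/c4.png",w)
E
```

```text
shift [-0.0002  0.0082  0.2014] turn [-0.0002  0.0003  0.    ] | tcp [ 493.1874 -148.3017  147.5531] [-179.9324    0.1122    1.009 ] F [-0.5436  0.5793  0.1271] gap 42.9 grip 0.0 t 11.55
```

View pics/c4.png

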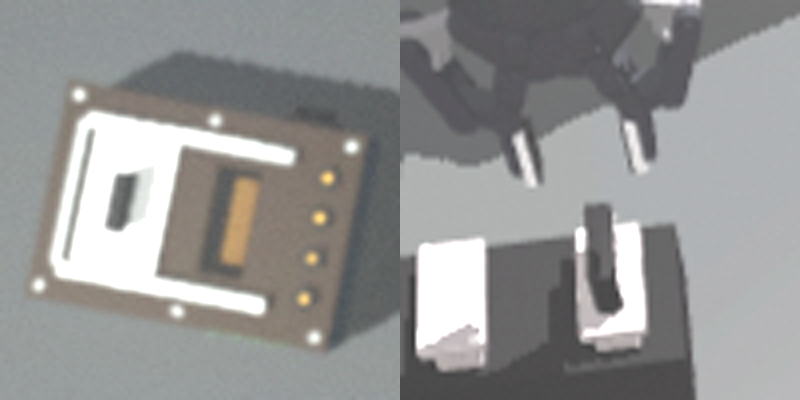

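The window, clear of the arm, has its middle near crop (232,220) in the top view. In the scene view the fingertips at (530,185) and (642,172) straddle the grip at (600,205).

```bash
python3 - <<'E'
from h import *
k=lambda p,o:(np.array(p)+.5)/4-.5+o
print("window top-cam",plane("top",k([[222,166],[262,173],[243,275],[203,268],[232.5,220.5]],[165,170]),80))
print("pred top-cam", np.array([546.24,244.73])-20*np.array([.165,.986]))
print("tips scene",plane("scene",k([[130,185],[242,172]],[180,110]),147.5+9))
print("grip top scene",plane("scene",k([[198,206]],[180,110]),94))
E
```

```text
window top-cam [[575.6391 230.3364]
 [572.0258 206.6383]
 [511.8395 215.8233]
 [515.4398 239.4394]
 [543.6838 223.0672]]
pred top-cam [542.94 225.01]
tips scene [[ 506.1963 -173.9837]
 [ 505.7552 -121.1968]]
grip top scene [[ 469.8981 -151.518 ]]
```

Call:
carry_out(increments=[0,0.008,0.02,0,0,0,0,0,0.008,0.05,0,0,0,0,0,0.008,0.08,0,0,0,0,0,0.008,0.11,0,0,0,0,0,0.008,0.14,0,0,0,0,0,0.008,0.165,0,0,0,0,0,0.008,0.185,0,0,0,0,0,0.008,0.195,0,0,0,0,0,0.008,0.198,0,0,0,0,0,0.008,0.198,0,0,0,0])

```text
time: 12.9
tool_pos: [494.1, -152.8, 70.4]
tcp_rot: [180.0, -0.0, 1.0]
ft_force: [0.2, 0.4, 0.7]
finger_gap: 43.0
grip_force: 0.0
```

Call:
carry_out(increments=[0,0,0.006,0,0,0,0,0,0,0.006,0,0,0,-0.4,0,0,0.006,0,0,0,-1,0,0,0.006,0,0,0,-1,0,0,0.006,0,0,0,-1,0,0,0.006,0,0,0,-1,0,0,0.006,0,0,0,-1,0,0,0.006,0,0,0,-1,0,0,0.006,0,0,0,-1,0,0,0.006,0,0,0,-1], force=70)

```text
time: 14.15
tool_pos: [494.1, -152.7, 67.9]
tcp_rot: [180.0, -0.0, 1.0]
ft_force: [0.7, 1.2, 4.4]
finger_gap: 12.9
grip_force: 68.8
```

```bash
python3 - <<'E'
from h import *
from scipy.ndimage import map_coordinates as mc
go([494,-152.8,190],1)
# window edges (top cam): brightness profiles sampled along adapter y and x through the predicted window
c=viewer.get_calibration("top")
g=cv2.cvtColor(cv2.imread("pics/t4.png"),cv2.COLOR_BGR2GRAY).astype(float)
W0=np.array([542.94,225.01]);ey=np.array([.165,.986]);ex=np.array([.986,-.165])
def prof(ax,off,rng):
    P=np.array([[*(W0+ax*u+off),80.] for u in rng]);q=P@c["R"].T+c["t"]
    return mc(g,[c["fy"]*q[:,1]/q[:,2]+c["cy"],c["fx"]*q[:,0]/q[:,2]+c["cx"]],order=1)
y=np.arange(-24,25,2);x=np.arange(-42,43,2)
print(y);print("y",sum(prof(ey,ex*o,y) for o in range(-22,23,4)).round(0)/12)
print(x);print("x",sum(prof(ex,ey*o,x) for o in(-6,-3,0,3,6)).round(0)/5)
E
```

```text
shift [-0.      0.0002 -0.3052] turn [ 0.     -0.0001 -0.0001] | tcp [ 494.0565 -152.7286   67.9135] [179.9945  -0.0249   0.9772] F [0.7027 1.2013 4.4178] gap 12.9 grip 68.8 t 14.15
[-24 -22 -20 -18 -16 -14 -12 -10  -8  -6  -4  -2   0   2   4   6   8  10
  12  14  16  18  20  22  24]
y [ 93.3333  93.75    94.0833  94.0833  93.9167  97.75   108.9167 118.75
 123.25   124.25   124.75   121.3333 106.1667  85.5     70.9167  66.4167
  65.4167  67.75    75.3333  86.4167  93.6667  96.5     96.8333  96.8333
  96.6667]
[-42 -40 -38 -36 -34 -32 -30 -28 -26 -24 -22 -20 -18 -16 -14 -12 -10  -8
  -6  -4  -2   0   2   4   6   8  10  12  14  16  18  20  22  24  26  28
  30  32  34  36  38  40  42]
x [222.8 169.4 114.8  90.8  86.4  79.4  70.4  66.4  70.   81.4  91.6  97.6
  99.4 100.4 101.6 101.6 100.2  99.2 100.2  99.8  99.2 101.  100.8  98.6
 100.  100.6 100.6 100.8 101.   99.8  99.4  99.6 100.4  97.   87.6  76.
  72.   79.8  88.6  98.8 130.6 188.6 234.8]
```

Call:
carry_out(increments=[0,0,-0.02,0,0,0,-1,0,0,-0.06,0,0,0,-1,0,0,-0.12,0,0,0,-1,0,0,-0.19,0,0,0,-1,0,0,-0.25,0,0,0,-1,0,0,-0.29,0,0,0,-1,0,0,-0.305,0,0,0,-1,0.01,-0.05,-0.305,0,0,0.003,-1,0.025,-0.13,-0.305,0,0,0.006,-1,0.035,-0.2,-0.305,0,0,0.01,-1])

```text
time: 15.4
tool_pos: [506.0, -71.5, 188.7]
tcp_rot: [-180.0, 0.1, -2.7]
ft_force: [-0.5, -0.0, -1.0]
finger_gap: 12.5
grip_force: 68.3
```

```bash
python3 - <<'E'
from h import *
go([541.5,225.5,172],-9.5)
im2=viewer.snapshot("scene")
cv2.imwrite("pics/c5.png",cv2.resize(im2[80:230,160:400,::-1],None,fx=3,fy=3,interpolation=2))
E
```

```text
shift [ 0.054  -0.7458  0.042 ] turn [-0.0001  0.0003  0.0189] | tcp [505.9558 -71.4853 188.7153] [-179.9756    0.0993   -2.6863] F [-0.4792 -0.0256 -1.0339] gap 12.5 grip 68.3 t 15.4
```

View pics/c5.png

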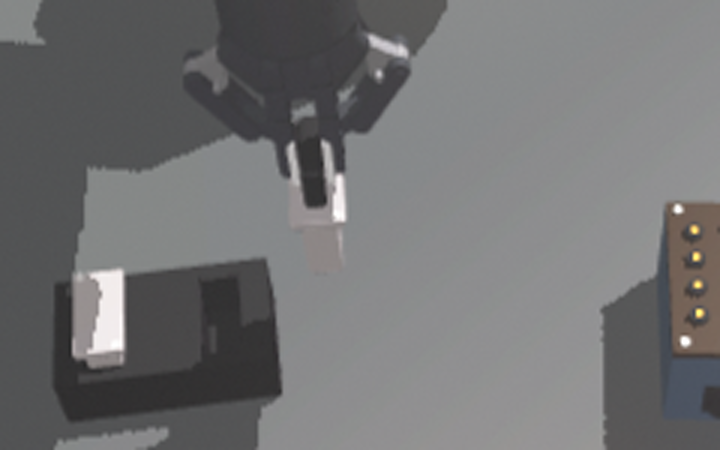

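The module is held upright at crop (318,210) and the blank is still in its pocket at (98,310). Next I go to hover over the window.

Call:
carry_out(increments=[0.006,-0.08,0,0,0,0.002,-1,0.013,-0.18,0,0,0,0.005,-1,0.02,-0.28,0,0,0,0.008,-1,0.028,-0.38,0,0,0,0.011,-1,0.035,-0.48,0,0,0,0.014,-1,0.042,-0.58,0,0,0,0.017,-1,0.048,-0.66,0,0,0,0.019,-1,0.052,-0.72,0,0,0,0.019,-1,0.054,-0.746,0.02,0,0,0.019,-1,0.054,-0.746,0.042,0,0,0.019,-1])

```text
time: 16.7
tool_pos: [541.3, 224.6, 171.5]
tcp_rot: [180.0, 0.1, -9.4]
ft_force: [0.4, -1.1, -2.6]
finger_gap: 12.6
grip_force: 68.8
```

```bash
python3 - <<'E'
from h import *
go([541.5,225.5,162],-9.5)
im=viewer.snapshot("top");im2=viewer.snapshot("scene")
cv2.imwrite("pics/t6.png",im[:,:,::-1]);cv2.imwrite("pics/s6.png",im2[:,:,::-1])
f=lambda im,x,y:cv2.resize(im[y:y+100,x:x+100,::-1],None,fx=4,fy=4,interpolation=2)
cv2.imwrite("pics/c6.png",cv2.convertScaleAbs(np.hstack([f(im,165,170),f(im2,375,110)]),alpha=1.2,beta=15))
E
```

```text
shift [ 0.0002 -0.0024  0.0238] turn [0.0001 0.0002 0.0002] | tcp [541.2815 224.5605 171.5111] [179.9529   0.0669  -9.4173] F [ 0.3639 -1.1135 -2.6288] gap 12.6 grip 68.8 t 16.7
```

View pics/c6.png

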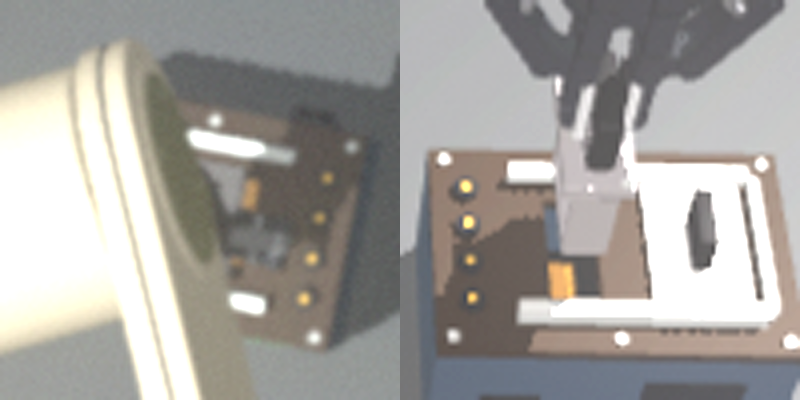

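Only the scene view is clear. It shows the foot above the window, with its lower edge near crop (585,253) and the flange's front lower edge near (592,192). I'll check the x offset from these.

```bash
python3 - <<'E'
from h import *
k=lambda p:(np.array(p)+.5)/4-.5+[375,110]
z=171.5
foot=plane("scene",k([[162,255],[208,252]]),z-62.9+1); fl=plane("scene",k([[153,192],[232,192]]),z-12.9)
Ws=np.array([542.87,244.88])-20*np.array([.165,.986]) # window in scene-cam
ex=np.array([.986,-.165]);ey=np.array([.165,.986])
for n,p,h in(("foot",foot,30),("flange",fl,35)):print(n,p,"rel window x,y:",[( (q-Ws)@ex-h,(q-Ws)@ey) for q in p])
g=cv2.cvtColor(cv2.imread("pics/s6.png"),cv2.COLOR_BGR2GRAY)
for c in(415,417,419,421,423,425):print(c,g[150:182,c])
for rr in(164,167,170,172):print(rr,g[rr,408:436])
go([543.4,225,142],-9.5)
E
```

```text
foot [[566.4501 209.1487]
 [567.8233 231.6423]] rel window x,y: [(np.float64(-0.8543184975950879), np.float64(-11.351879647884719)), (np.float64(-3.2118284235500347), np.float64(11.05336298321071))]
flange [[566.3014 197.6905]
 [571.5563 233.8763]] rel window x,y: [(np.float64(-4.110423372621092), np.float64(-22.674205215945406)), (np.float64(-4.899744382201014), np.float64(13.872029299305119))]
415 [137 135 130 129 129 130 136 137 136 142 147 148 148 147 146 144 143 141
 132 121 121 126 119  94  66  85 128 151 151 151 152 151]
417 [151 150 150 150 150 150 154 154 141 144 141 133 134 137 136 139 139 140
 141 140 140 141 142 122  66  84 131 161 161 169 162 165]
419 [150 150 150 151 151 151 155 154 142 143 140 141 141 141 142 141 142 141
 141 141 140 141 142 121  66  66  67  66  68  70  73  76]
421 [ 98 113 129 151 150 151 153 149 144 145 142 142 141 142 142 141 141 142
 141 142 141 142 142 121  70  67  67  67  68  67  66  67]
423 [ 65  65  98 139 151 151 163 167 145 145 142 142 142 142 141 142 142 141
 142 142 141 141 143 122  72  67  67  68  67  68  68  67]
425 [ 64  67  95 136 152 152 152 151 142 135 135 142 142 142 141 142 142 142
 141 142 143 141 141 126 108 108 109 108 104  99  97  92]
164 [ 93  74  85  88  87  88 113 146 139 136 141 142 141 142 141 141 141 141
 142 142 136 117 113 114 114 113 114 101]
167 [ 69  69  70  80  87  88 101 141 137 140 141 141 141 142 141 141 142 142
 141 140 121 114 114 114 113 115 114  85]
170 [ 69  69  69  76  86  87  94 121 138 140 141 140 141 141 141 141 143 143
 141 123 113 114 113 114 115 116 116 105]
172 [ 68  71  70  71  78  80  80 119 139 142 142 142 143 142 142 143 143 141
 133 117 113 115 113 114 116 116 116  85]
shift [ 0.0067 -0.0054  0.0711] turn [0.0003 0.0005 0.    ] | tcp [540.5094 223.355  170.4482] [179.8769   0.1887  -9.4882] F [-0.6593  0.1206 -1.8719] gap 12.6 grip 68.8 t 16.8
```

Call:
carry_out(increments=[0.003,-0.001,0.01,0,0,0,-1,0.005,-0.002,0.02,0,0,0,-1,0.005,-0.002,0.03,0,0,0,-1,0.005,-0.002,0.04,0,0,0,-1,0.005,-0.002,0.05,0,0,0,-1,0.005,-0.002,0.055,0,0,0,-1,0.005,-0.002,0.055,0,0,0,-1,0.005,-0.002,0.055,0,0,0,-1,0.005,-0.002,0.055,0,0,0,-1,0.005,-0.002,0.055,0,0,0,-1])

```text
time: 18.05
tool_pos: [543.9, 225.1, 151.1]
tcp_rot: [-180.0, -0.0, -9.5]
ft_force: [-0.7, 0.0, -1.9]
finger_gap: 12.6
grip_force: 68.9
```

```bash
python3 - <<'E'
from h import *
go([543.2,224.6,140],-9.5)
im2=viewer.snapshot("scene");cv2.imwrite("pics/s7.png",im2[:,:,::-1])
go([543.2,224.6,140],-9.5)
g=cv2.cvtColor(im2,cv2.COLOR_RGB2GRAY)
for c in(417,419,421,423,425):print(c,g[164:192,c])
for rr in(168,171,174,177,180):print(rr,g[rr,408:436])
E
```

```text
shift [-0.0015  0.0016  0.0276] turn [-0.     -0.      0.0001] | tcp [543.9053 225.117  151.058 ] [-179.9942   -0.0128   -9.4622] F [-0.6715  0.0484 -1.8624] gap 12.6 grip 68.9 t 18.05
shift [-0.0015  0.0015  0.0276] turn [-0.     -0.      0.0001] | tcp [543.897  225.1039 151.0283] [-179.9935   -0.0102   -9.4659] F [-0.1991 -0.3347 -2.1346] gap 12.4 grip 68.9 t 18.1
417 [156 155 136 138 139 136 138 139 138 139 140 141 141 141 140 141 142 159
 178 170 156 156 189 248 254 174 156 103]
419 [157 157 141 142 142 141 142 141 142 141 142 141 141 141 141 141 124  85
  75  76 100 236 255 255 254 176 155 104]
421 [157 156 140 141 142 141 142 142 142 142 142 142 141 141 141 141 121  74
  66  68 136 244 255 255 244 175 155 104]
423 [157 157 142 143 142 142 142 141 141 142 142 142 142 141 141 141 125  82
  67  67 144 245 255 255 241 174 155 105]
425 [155 155 141 140 142 142 141 142 143 143 142 142 141 141 142 142 126  95
  93  90 126 239 255 255 255 175 163 125]
168 [ 69  71  70  79  87  94 135 150 151 139 140 142 142 142 143 142 142 142
 142 142 142 125 115 114 115 114 115  85]
171 [ 70  70  69  74  85  87 128 148 137 139 142 141 141 142 142 141 141 142
 142 142 132 118 115 114 115 116 117  85]
174 [ 68  70  70  68  64  65 103 137 138 140 141 142 141 142 141 142 142 142
 142 137 117 114 115 117 116 117 116 116]
177 [ 70  69  69  69 133 150 139 133 140 141 141 141 141 141 141 141 141 141
 139 119 115 116 116 116 116 116 117 117]
180 [ 69  70  68  70 102 144 147 147 143 142 135 124 122 121 125 125 126 126
 120 115 115 115 116 116 117 117 118 118]
```

```bash
python3 - <<'E'
from h import *
Ws=np.array([542.87,244.88])-20*np.array([.165,.986])
ex=np.array([.986,-.165]);ey=np.array([.165,.986])
f=lambda p,z:[round(float(((plane("scene",[p],z)[0]-Ws)@e)),2) for e in(ex,ey)]
print("foot front x err",[f([u,180.6],89.9)[0]-29.3 for u in(419,421,423,425)])
print("body y edges",[(f([l,r_],z),) for l,r_,z in((414,174,114),(427.6,174,114),(414.3,171,125),(428.5,171,125))])
# window from s3/c3 view, front edge + left/right edges
g=cv2.cvtColor(cv2.imread("pics/s3.png"),cv2.COLOR_BGR2GRAY)
for c in(414,418,422,424):print(c,g[155:190,c])
for rr in(164,168,172):print(rr,g[rr,405:432])
for c in range(410,428,4): print(c,f([c,160.5],80),f([c,183.5],80))
print([f([c,168],80) for c in(411,412,424,425)])
E
```

```text
foot front x err [2.169999999999998, 2.0799999999999983, 1.9899999999999984, 1.8999999999999986]
body y edges [([34.23, -14.51],), ([33.64, 11.62],), ([35.65, -15.61],), ([35.04, 11.39],)]
414 [154  89  88 108 105  87  78  87  92  92  92  93  92  92  92  92  92  85
  70  70  99 142 156 155 154 154 155 154 154 188 252 255 255 254 178]
418 [154  91  76  92 105  87  82  89  93  93  93  93  93  93  93  92  92  86
  74  71  75  88  97 102 112 114 124 129 125 173 252 255 255 254 179]
422 [153  92  80  97 106  89  81  79  80  83  84  85  84  86  89  92  94  87
  76  72  72  72  72  73  72  72  72  72  71 147 247 255 255 243 178]
424 [153  92  77  94 114 112 112 112 113 112 111 111 111 108 103 101  97  96
  93  88  85  82  81  77  76  78  79  77  71 148 247 255 255 250 178]
164 [108 108 107 108 108 104  93  91  91  92  92  92  93  93  94  93  94  83
  94 112 115 115 114 115 116 117 118]
168 [109 109 110 110 110 108  96  93  92  92  92  93  93  93  94  94  93  86
  83 108 115 116 116 117 117 118 118]
172 [109 111 110 110 110 110  98  86  83  85  84  85  87  86  88  87  88  87
  79  96 114 117 118 117 118 118 117]
410 [-27.9, -13.41] [31.52, -17.42]
414 [-28.08, -5.21] [31.33, -9.49]
418 [-28.26, 2.98] [31.15, -1.56]
422 [-28.44, 11.18] [30.97, 6.37]
426 [-28.62, 19.37] [30.79, 14.29]
[[-8.13, -12.72], [-8.18, -10.69], [-8.72, 13.62], [-8.76, 15.65]]
```

Call:
carry_out(increments=[-0.001,0.001,0,0,0,0,-1,-0.002,0.002,0.003,0,0,0,-1,-0.002,0.002,0.007,0,0,0,-1,-0.002,0.002,0.011,0,0,0,-1,-0.002,0.002,0.015,0,0,0,-1,-0.002,0.002,0.019,0,0,0,-1,-0.002,0.002,0.022,0,0,0,-1,-0.002,0.002,0.025,0,0,0,-1,-0.002,0.002,0.027,0,0,0,-1,-0.002,0.002,0.027,0,0,0,-1])

```text
time: 19.35
tool_pos: [542.9, 224.4, 140.0]
tcp_rot: [180.0, 0.0, -9.5]
ft_force: [0.0, 0.1, -2.2]
finger_gap: 12.8
grip_force: 68.9
```

```bash
python3 -c "
from h import *
go([543.2,224.6,130],-9.5)"
```

```text
shift [ 0.0008 -0.0006  0.0251] turn [0.     0.     0.0001] | tcp [542.8621 224.4063 140.0351] [179.997    0.0073  -9.4637] F [ 0.0481  0.0534 -2.164 ] gap 12.8 grip 68.9 t 19.35
```

Call:
carry_out(increments=[0,0,0.003,0,0,0,-1,0,0,0.006,0,0,0,-1,0,0,0.009,0,0,0,-1,0,0,0.012,0,0,0,-1,0,0,0.015,0,0,0,-1,0,0,0.018,0,0,0,-1,0,0,0.02,0,0,0,-1,0,0,0.022,0,0,0,-1,0,0,0.022,0,0,0,-1,0,0,0.022,0,0,0,-1])

```text
time: 20.6
tool_pos: [542.9, 224.4, 131.3]
tcp_rot: [-180.0, -0.0, -9.5]
ft_force: [-1.0, 0.4, -2.2]
finger_gap: 13.0
grip_force: 68.9
```

The foot is 11 mm into the window with no side force, so I continue.

Call:
carry_out(increments=[0,0,0.007,0,0,0,-1,0,0,0.015,0,0,0,-1,0,0,0.023,0,0,0,-1,0,0,0.031,0,0,0,-1,0,0,0.039,0,0,0,-1,0,0,0.047,0,0,0,-1,0,0,0.055,0,0,0,-1,0,0,0.062,0,0,0,-1,0,0,0.067,0,0,0,-1,0,0,0.067,0,0,0,-1])

```text
time: 21.85
tool_pos: [542.8, 224.4, 104.3]
tcp_rot: [180.0, 0.0, -9.5]
ft_force: [-0.7, 0.6, -2.5]
finger_gap: 12.9
grip_force: 68.9
```

Call:
carry_out(increments=[0,0,0.002,0,0,0,-1,0,0,0.005,0,0,0,-1,0,0,0.008,0,0,0,-1,0,0,0.011,0,0,0,-1,0,0,0.014,0,0,0,-1,0,0,0.017,0,0,0,-1,0,0,0.02,0,0,0,-1,0,0,0.022,0,0,0,-1,0,0,0.022,0,0,0,-1,0,0,0.022,0,0,0,-1])

```text
time: 23.1
tool_pos: [543.4, 224.6, 96.2]
tcp_rot: [-180.0, -0.1, -9.5]
ft_force: [1.0, 1.0, 5.5]
finger_gap: 12.7
grip_force: 69.9
```

Call:
carry_out(increments=[0,0,0.001,0,0,0,-1,0,0,0.002,0,0,0,-1,0,0,0.003,0,0,0,-1,0,0,0.004,0,0,0,-1,0,0,0.005,0,0,0,-1,0,0,0.006,0,0,0,-1,0,0,0.007,0,0,0,-1,0,0,0.008,0,0,0,-1,0,0,0.008,0,0,0,-1,0,0,0.008,0,0,0,-1])

```text
time: 24.35
tool_pos: [543.5, 224.6, 93.4]
tcp_rot: [-180.0, -0.1, -9.5]
ft_force: [-0.7, -1.1, 8.0]
finger_gap: 12.7
grip_force: 70.3
```

Call:
carry_out(increments=[0,0,0.0005,0,0,0,-1,0,0,0.001,0,0,0,-1,0,0,0.0015,0,0,0,-1,0,0,0.002,0,0,0,-1,0,0,0.0025,0,0,0,-1,0,0,0.003,0,0,0,-1,0,0,0.003,0,0,0,-1,0,0,0.003,0,0,0,-1,0,0,0.003,0,0,0,-1,0,0,0.003,0,0,0,-1])

```text
time: 25.6
tool_pos: [543.5, 224.6, 92.9]
tcp_rot: [-180.0, -0.1, -9.5]
ft_force: [-3.4, -1.1, 12.1]
finger_gap: 12.7
grip_force: 71.1
```

Call:
carry_out(increments=[0,0,0.0005,0,0,0,-1,0,0,0.001,0,0,0,-1,0,0,0.0015,0,0,0,-1,0,0,0.002,0,0,0,-1,0,0,0.002,0,0,0,-1,0,0,0.002,0,0,0,-1,0,0,0.002,0,0,0,-1,0,0,0.002,0,0,0,-1,0,0,0.002,0,0,0,-1,0,0,0.002,0,0,0,-1])

```text
time: 26.85
tool_pos: [543.6, 224.7, 92.9]
tcp_rot: [-180.0, -0.1, -9.5]
ft_force: [-6.9, -2.1, 18.1]
finger_gap: 12.4
grip_force: 71.9
```

```bash
python3 - <<'E'
from h import *
go([543.2,224.6,92],-9.5)
im2=viewer.snapshot("scene")
cv2.imwrite("pics/c8.png",cv2.resize(im2[110:220,370:490,::-1],None,fx=5,fy=5,interpolation=2))
E
```

```text
shift [-0.001   0.0004  0.0023] turn [-0.0001 -0.0003  0.0001] | tcp [543.6042 224.7112  92.9091] [-179.9558   -0.091    -9.4593] F [-6.9329 -2.1259 18.1421] gap 12.4 grip 71.9 t 26.85
```

View pics/c8.png

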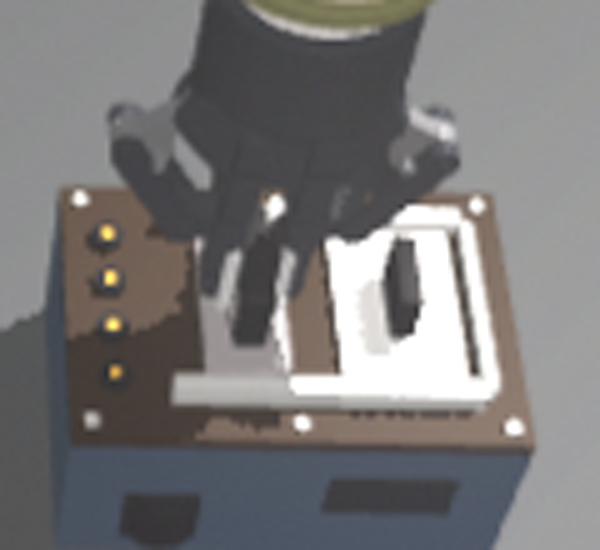

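The picture shows the flange flat on the plate around (240,350), the cover at its stop at (410,290), and the gripper still holding. The TCP has risen exactly 25 mm from its grasp height, as it should when the module is home, and the push is about 20 N.

```bash
python3 -c "
from bench import order
print(order.hand_in())"
```

```text
the job is handed in; nothing more can be done
None
```

The job is handed in at about 27 s, result not shown: the cover is fully open at its stop, and the gripper still holds the module home in the window, pressed at about 20 N with its flange on the plate; nothing else was touched.

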